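Open the sample jar and bring it under the sampling probe

ROBOT

A 7-joint arm with a two-finger parallel gripper is mounted at the origin on the work surface. World frame = base frame: x ahead of the robot, y to its left, z up, the work surface at z = 0. Lengths are in m, angles in rad, forces in N, time in s.
With the tool pointing down it reaches from about 0.425 to 0.875 m from the base axis. Payload 4.7 kg.
Tool frame: the origin (TCP) lies on the centre line of the jaws, within the pads' length; the fingertips stand ahead of it and the grasp point (between the pads) lies 2 mm behind it (nose_length is the z of the fingertips in the tool frame, in m); z points along the fingers, y is the line along which they close (so a half turn about z gives the same grasp; the last joint's range is limited). The gripper opens to 87 mm and grips with 3 to 60 N. Pads are 19 mm wide; open, the fingers measure 117 mm over their backs; the gripper's body (75 mm by 190 mm) begins 51 mm behind the grasp point.
Start: joints at [-1.101, 0.321, -0.07, 1.45, 0.023, 1.371, -0.057], TCP at [0.286, 0.584, 0.201] pointing down, gripper open.
Joint ranges: [-2.86, 2.86], [-0.3, 2.09], [-1.38, 1.24], [0.06, 2.45], [-1.56, 4.7], [0.09, 2.05], [-2.69, 2.69]. Speed limits (rad/s): [2.57, 2.57, 3.14, 3.14, 3.14, 3.14, 3.14].

INTERFACE

Orientations are given as a rotation vector (axis times angle).
In Python, from bench import * gives the robot as it stands.
- The arm moves only by the tool send_rows, never from a script. Its arguments are lists of equal length, an entry for each row: "xyz": the shift along the tool's x, y, z in mm, a list of three; "dr": the turn, a rotation vector about the tool's x, y, z in rad, a list of three. A call has exactly 10 rows; each row is the pose to reach, as a shift and turn from the pose commanded when the call began, along the tool's axes at that moment; what a row does not reach only later rows make up. A row lasts 1/12 s, in which the tool goes at most 41.7 mm and 7.16 degrees, less where a joint would pass 70% of its speed; a pose out of reach is approached as far as the arm can. A call with a gripper value outside its range is refused whole. "jaw" is the finger opening in mm, from 0 to 87, set as the call begins (left out, the last holds). The fingers move at their own pace and stop on an object; "grip_force" is the grip in N (left out, the last holds). Time passes only in rows, so rows that repeat a pose let the fingers close, or fill a call up. It gives the time, the measured TCP pose, the force, the opening and the grip force at its end, in the units of the state.
- get_state(): the state, without advancing time (a new reading comes with each control period).
- get_image(name): name is "scene" or "top"; returns the picture (384x512x3 uint8, red, green, blue); there is no depth.
- calibration(name): a dict with "vfov" (degrees; the focal length in pixels is half the picture's height over the tangent of half this angle, whatever the lens; pixels are square), "cx", "cy" (the principal point, pixels), "rvec" (rotation vector, rad) and "tvec" (3), from world to camera coordinates, as OpenCV has them. Camera axes: x right, y down, z forward; pixel columns grow to the right and rows downward; lengths in m; the calibration is good to about 2 mm. A picture is of the moment at which its call begins. calibration takes no time and is no camera call.
- close_job(): hands the job in; it is judged then, once.
The state is a dict: "time": time; "joint_positions": joint angles; "qd": joint speeds; "joint_torque": joint torques, N m; "position": TCP position; "tool_rot": TCP orientation; "ft_force": force on the tool from outside, world axes, zero at the start; "torque": the same for the moment, N m; "grip_width": opening from 0.0 (shut) to 1.0 (fully open); "grip_force": force on a finger pad.
Only numpy, scipy, OpenCV 4.12 (cv2) and the standard library are available. Lean on these libraries where they do the work, as an engineer would, in place of code of your own. Each camera call takes 0.05 s, during which the arm holds its last target. There are 200 camera calls.

TASK

Unscrew the ribbed cap from the tall sample jar on the turntable, lift it off and set it down, open side down, in the steel tray. Then turn the turntable until the open jar clicks into place straight under the sampling probe, and push the probe head all the way down into the jar. Leave the bottle, the beaker and the carton where they stand.

Things in the scene. Friction and masses are not known exactly. Their poses are not given: they have to be found in the camera images.
- cap_center (a point): centre (half-way up) of the white ribbed screw cap, 57 mm in diameter, 26 mm high, 60 g, loose; z axis up when the right way up. Screwed on the jar at the start: right-hand thread, 7 mm rise per turn, 1 mm up-down play, turns easily; free after about 1.25 turns anticlockwise from above (1.35 to be sure), then lifts straight off. To set it down flat, hold it near its top.
- jar_mouth (a point): centre of the mouth (under the cap at first) of the one tall jar: brown glass, straight body 54 mm in diameter and 48 mm tall, then a threaded neck, mouth 69.5 mm above the disc. Fixed on the turntable, 80 mm from its axis. The cap's underside starts 1 mm above the body, which is narrower than the cap, so fingertips may reach below the cap.
- pivot (a point): point on the turntable's axis at the disc's top face, 28 mm above the bench; disc 250 mm in diameter, on a fixed base. This point's x axis points horizontally from the turntable's axis to the probe and does not turn with the disc.
- turntable (a joint): angle of the turntable, rad, 0 at the start, growing anticlockwise from above; spring click every 90 degrees (0, 1.571, ...), about 10 N at a pin to leave or enter one, self-centring within 3 degrees, else stays put. The jar starts 90 degrees clockwise of the probe. The other stations hold squat pots (52 mm in diameter, tops 46 mm above the disc) fixed to it.
- pin0 (a point): centre of the top of an upright steel driving pin on the disc (14 mm in diameter, 50 mm tall, 108 mm from the axis, fixed to the disc), for turning it by hand: the one 45 degrees clockwise of the jar
- pin1 (a point): top of the same kind of pin, 45 degrees anticlockwise of the jar
- pin2 (a point): top of the same kind of pin, 135 degrees anticlockwise of the jar
- pin3 (a point): top of the same kind of pin, 135 degrees clockwise of the jar
- probe_pad (a point): centre of the top of the probe head: round, 40 mm in diameter, with a 32 mm black pad on top; 195 mm above the bench when raised, 145 mm fully down. Pushed straight down. The white column it slides on stands beyond it, away from the turntable's axis: top 215 mm above the bench, near face 71 mm from the head's axis.
- probe_tip (a point): lower end of the probe's 8 mm steel rod, on the head's axis, 79 mm below the pad; raised, it passes over the capped jar
- probe (a joint): how far the probe head has been pushed down, m: 0 raised (start), 0.050 fully down; it slides with about 4 N and stays where it is left
- tray_in (a point): centre of the inner floor of the square steel tray (150 mm square outside, 142 mm inside, rim 14 mm high, floor 4 mm above the bench), fixed; x and y axes along its sides
- bottle: bystander: brown bottle with a white cap, 68 mm in diameter, 140 mm tall; origin at the centre of its underside
- beaker: bystander: clear beaker, 68 mm in diameter, 75 mm tall; origin at the centre of its underside
- filterbox: bystander: small closed carton 90 x 70 x 45 mm; origin at the centre of its underside
Things that resemble listed ones, but are neither listed nor needed, are in the scene too. Of the things shaped like the part that bears cap_center, the white one is meant.

How it is judged:
By the outcome, as a careful person would: the job done as asked, in the order asked, and still so for the second after the job is handed in, with the robot touching nothing.
It also fails if it takes over 72 s, if anything falls off the work surface, if the arm or the gripper's body presses on something with over 40 N, if the wrist force passes 120 N, or if a joint passes its speed limit or range.

## Working session

There is one attempt and no reset: what is moved stays moved. The work goes in short steps, Python scripts to look and compute and a tool call to move; the robot and the scene stay as the last step left them, time stands still between calls to the robot, and variables do not carry over. Pictures are saved under pics/ and viewed, at most 10 in all, crops included, and the job is handed in when it is done.

Besides the shell and the picture viewer there is one more tool, called as a command line: name --argument value ..., lists and objects as JSON in quotes. send_rows: Moves the arm, as the interface text tells. Its arguments: {"type":"object","properties":{"xyz":{"type":"array"},"dr":{"type":"array"},"jaw":{"type":"number"},"grip_force":{"type":"number"}},"required":["xyz","dr"]}

```bash
mkdir -p pics; ls; python3 - <<'E'
from bench import *
import cv2
for n in("scene","top"):
    cv2.imwrite(f"pics/{n}0.png",get_image(n)[:,:,::-1]); print(n,calibration(n))
s=get_state();print({k:s[k] for k in("time","position","tool_rot","grip_width","ft_force")})
try: print(nose_length)
except Exception as e: print(e)
E
```

```text
pics
scene {'vfov': 52.61244832503402, 'cx': 252.99810515657325, 'cy': 194.22793886334208, 'rvec': array([ 1.14670233,  2.4906892 , -0.83361356]), 'tvec': array([ 0.33243448, -0.26358671,  1.32046335])}
top {'vfov': 51.73600104983074, 'cx': 256.258770487739, 'cy': 189.1196802118364, 'rvec': array([ 2.111918  , -2.11776032,  0.1668481 ]), 'tvec': array([0.01968968, 0.56834905, 1.19770157])}
{'time': 0.1, 'position': array([0.28587859, 0.58314819, 0.19985748]), 'tool_rot': array([-7.09563071e-01, -3.06008210e+00,  2.70245649e-03]), 'grip_width': 1.0012033104982092, 'ft_force': array([ 0.52210885, -0.93341038, -0.39017669])}
0.017
```

View pics/scene0.png

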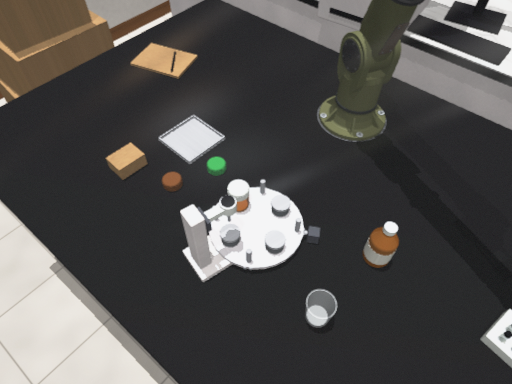

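View pics/top0.png

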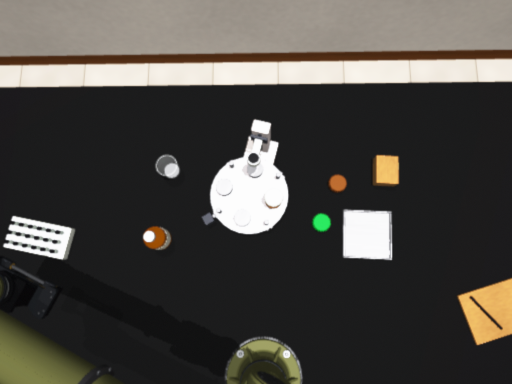

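The scene view shows the turntable disc near (257,226) and the tray near (192,138). The top view shows the disc near (249,195), the probe head near (254,160) and the tray near (368,235).

Things that could be taken for the cap:
- White cap on the jar: scene (238,190), top (273,200)
- Loose green cap: scene (216,166), top (321,222)
- Loose brown cap: scene (172,181), top (338,183)
- Bottle's white cap: scene (390,229), top (150,237)
- Squat pots on the disc

I choose the white cap on the tall brown jar and will check it in a close crop.

```bash
cat > h.py <<'E'
import numpy as np, cv2
from bench import *
def cam(n):
    c=calibration(n); R=cv2.Rodrigues(np.array(c["rvec"]))[0]; f=192/np.tan(np.radians(c["vfov"])/2)
    return R,np.array(c["tvec"]),f,c["cx"],c["cy"]
def ray(n,u,v):
    R,t,f,cx,cy=cam(n); o=-R.T@t; d=R.T@np.array([(u-cx)/f,(v-cy)/f,1]); return o,d
def onz(n,uv,z):
    o,d=ray(n,*uv); return o+d*(z-o[2])/d[2]
def proj(n,p):
    R,t,f,cx,cy=cam(n); q=R@np.asarray(p,float)+t; return f*q[0]/q[2]+cx,f*q[1]/q[2]+cy
E
python3 - <<'E'
from h import *
a=cv2.imread("pics/top0.png")[110:250,190:310]; b=cv2.imread("pics/scene0.png")[150:290,160:320]
k=4
A=cv2.resize(a,None,fx=k,fy=k,interpolation=cv2.INTER_CUBIC);B=cv2.resize(b,None,fx=k,fy=k,interpolation=cv2.INTER_CUBIC)
cv2.imwrite("pics/topc.png",A);cv2.imwrite("pics/scenec.png",B)
for n,uv,z in [("top",(249,195),.028),("top",(273,200),.11),("scene",(238,187),.11),("top",(368,235),.004),("top",(254,160),.195),("scene",(228,202),.195)]: print(n,uv,onz(n,uv,z).round(4))
# white tray mask & disc
g=cv2.imread("pics/top0.png")
for lo,nm in((150,"br"),):
    m=(g.min(2)>lo).astype(np.uint8); N,l,st,ce=cv2.connectedComponentsWithStats(m)
    for i in range(1,N):
        if st[i,4]>40: print(st[i],ce[i])
E
```

```text
top (249, 195) [0.5538 0.042  0.028 ]
top (273, 200) [ 0.5244 -0.0334  0.11  ]
scene (238, 187) [ 0.5407 -0.0279  0.11  ]
top (368, 235) [ 0.4267 -0.3371  0.004 ]
top (254, 160) [0.6259 0.0209 0.195 ]
scene (228, 202) [0.6355 0.0297 0.195 ]
[    0    59   512    28 11316] [256.99063273  72.71968894]
[251 120  20  15 217] [260.68663594 126.56221198]
[ 210  137   78   97 5144] [249.67884914 191.1877916 ]
[165 163  14  15 168] [171.44047619 169.92857143]
[ 343  210   49   50 2303] [366.93356492 234.32957013]
[   3  216   69   43 1609] [ 38.69422001 237.38719702]
[143 231  12  11 104] [148.49038462 236.04807692]
[283 350   8   8  52] [286.11538462 353.57692308]
```

View pics/topc.png

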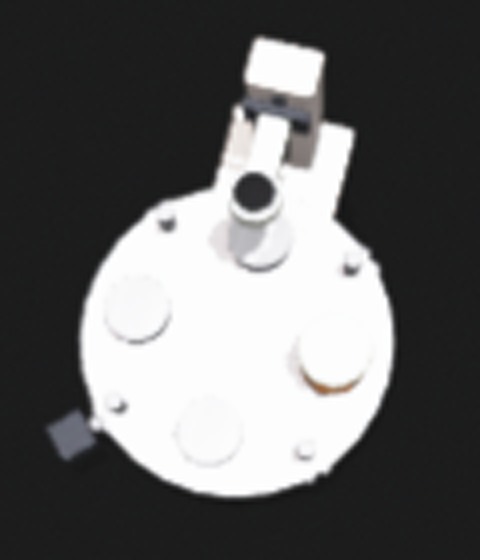

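View pics/scenec.png

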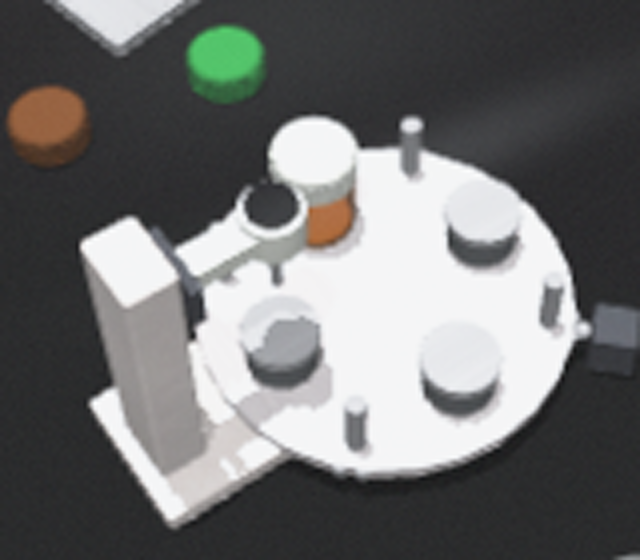

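```bash
python3 - <<'E'
from h import *
T=lambda x,y:((x+.5)/4-.5+190,(y+.5)/4-.5+110); S=lambda x,y:((x+.5)/4-.5+160,(y+.5)/4-.5+150)
def tri(a,b):
    o1,d1=ray("top",*a);o2,d2=ray("scene",*b); d1/=np.linalg.norm(d1);d2/=np.linalg.norm(d2)
    s=np.linalg.lstsq(np.c_[d1,-d2],o2-o1,rcond=None)[0];p,q=o1+s[0]*d1,o2+s[1]*d2
    return (p+q)/2,np.linalg.norm(p-q)
print("cap",onz("top",T(335,352),.103),onz("scene",S(313,153),.103),tri(T(335,352),S(313,153)))
print("pad",onz("top",T(254,191),.195),onz("scene",S(271,203),.195),tri(T(254,191),S(271,203)))
pt=[(167,213),(351,258),(303,444),(117,398)]; ps=[(None),(355,402),]
P=np.array([onz("top",T(*p),.078) for p in pt]);print(P.round(4),P.mean(0));c=P.mean(0)
print(np.linalg.norm((P-c)[:,:2],axis=1),np.degrees(np.arctan2(*(P-c)[:,[1,0]].T)))
for s in[(411,123),(553,280),(355,404)]:print("pin scene",onz("scene",S(*s),.078))
print("disc",onz("top",T(237.5,341),.028))
g=cv2.imread("pics/top0.png");m=(g.min(2)>120).astype(np.uint8);m[:,:330]=0;m[:190]=0;m[:,405:]=0;m[275:]=0
r=cv2.minAreaRect(cv2.findContours(m,0,2)[0][0]);print(r,onz("top",r[0],.014))
for p in cv2.boxPoints(r):print(onz("top",p,.014).round(3))
for p in [(160,138),(224,133),(192,160),(191,117)]:print("s",onz("scene",p,.014).round(3))
E
```

```text
cap [ 0.53273465 -0.03466842  0.103     ] [ 0.53905923 -0.02998908  0.103     ] (array([ 0.53410467, -0.0347751 ,  0.09426496]), np.float64(0.00014657508001008813))
pad [0.63353409 0.02341816 0.195     ] [0.63312594 0.02559291 0.195     ] (array([0.63316838, 0.02424054, 0.19408423]), np.float64(0.0019837894062913093))
[[ 0.6476  0.0954  0.078 ]
 [ 0.6107 -0.0482  0.078 ]
 [ 0.466  -0.0102  0.078 ]
 [ 0.5018  0.1323  0.078 ]] [0.55652645 0.04232015 0.078     ]
[0.10545548 0.10546291 0.10467427 0.10528507] [  30.23573189  -59.10519336 -149.86813327  121.32119945]
pin scene [ 0.4624439  -0.01060949  0.078     ]
pin scene [0.50215627 0.13741805 0.078     ]
pin scene [0.64924042 0.1008129  0.078     ]
disc [0.55416792 0.04204115 0.028     ]
((367.0, 234.5), (49.0, 48.0), 90.0) [ 0.42759662 -0.33148201  0.014     ]
[ 0.506 -0.259  0.014]
[ 0.505 -0.412  0.014]
[ 0.351 -0.402  0.014]
[ 0.351 -0.253  0.014]
s [ 0.499 -0.399  0.014]
s [ 0.35  -0.261  0.014]
s [ 0.499 -0.255  0.014]
s [ 0.366 -0.396  0.014]
```

The crops confirm it: the white cap sits on the brown jar at scene (238,188), top (273,198). The pins, probe and disc agree on a pivot at about (0.556, 0.043) with the probe direction at about −14°. That puts the cap at about (0.536, −0.034, 0.090).

```bash
cat >> h.py <<'E'
def plan(wps,start=None):
    """wps: (x,y,z,yaw of tool y deg); prints xyz mm / dz for each call, chained"""
    s=get_state()
    if start is None:
        R=cv2.Rodrigues(np.array(s["tool_rot"]))[0]; p=np.array(s["position"])
    for x,y,z,a in wps:
        yv=np.array([np.cos(np.radians(a)),np.sin(np.radians(a)),0]); zv=np.array([0,0,-1.]); G=np.c_[np.cross(yv,zv),yv,zv]
        print(((x,y,z)), "xyz",(1000*R.T@(np.array([x,y,z])-p)).round(1),"dr",cv2.Rodrigues(R.T@G)[0].ravel().round(3))
        R,p=G,np.array([x,y,z])
E
python3 -c "
from h import *
plan([(.40,.33,.21,4),(.536,-.034,.21,-54),(.536,-.034,.16,-109),(.536,-.034,.098,-109)])"
```

```text
(0.4, 0.33, 0.21) xyz [-213.9 -177.1   -9.8] dr [-2.000e-03  1.000e-03  1.045e+00]
(0.536, -0.034, 0.21) xyz [-372.6  110.3    0. ] dr [0.    0.    1.012]
(0.536, -0.034, 0.16) xyz [ 0.  0. 50.] dr [0.   0.   0.96]
(0.536, -0.034, 0.098) xyz [ 0.  0. 62.] dr [0. 0. 0.]
```

send_rows --xyz '[[-21,-18,-10],[-43,-35,-10],[-64,-53,-10],[-86,-71,-10],[-107,-89,-10],[-128,-106,-10],[-150,-124,-10],[-171,-142,-10],[-193,-159,-10],[-214,-177,-10]]' --dr '[[0,0,0.105],[0,0,0.21],[0,0,0.315],[0,0,0.42],[0,0,0.52],[0,0,0.63],[0,0,0.73],[0,0,0.84],[0,0,0.94],[0,0,1.045]]' --jaw 87

```text
time: 0.93
position: [0.4007, 0.329, 0.2105]
tool_rot: [-2.148, -2.292, 0.001]
ft_force: [-0.8, -0.3, -0.5]
grip_width: 1.001
grip_force: 0.0
```

send_rows --xyz '[[-37,11,0],[-75,22,0],[-112,33,0],[-149,44,0],[-186,55,0],[-224,66,0],[-261,77,0],[-298,88,0],[-335,99,0],[-372.6,110.3,0]]' --dr '[[0,0,0.1],[0,0,0.2],[0,0,0.3],[0,0,0.4],[0,0,0.5],[0,0,0.6],[0,0,0.7],[0,0,0.8],[0,0,0.9],[0,0,1.01]]'

```text
time: 1.77
position: [0.5365, -0.0351, 0.2108]
tool_rot: [-2.988, -0.967, -0.0]
ft_force: [-0.1, -0.1, -0.5]
grip_width: 1.001
grip_force: 0.0
```

send_rows --xyz '[[0,0,0],[0,0,0],[0,0,0],[0,0,10],[0,0,20],[0,0,30],[0,0,40],[0,0,50],[0,0,50],[0,0,50]]' --dr '[[0,0,0.12],[0,0,0.24],[0,0,0.36],[0,0,0.48],[0,0,0.6],[0,0,0.72],[0,0,0.84],[0,0,0.96],[0,0,0.96],[0,0,0.96]]'

```text
time: 2.6
position: [0.5359, -0.0334, 0.1603]
tool_rot: [3.1, -0.51, -0.002]
ft_force: [-1.3, 0.0, 0.4]
grip_width: 0.998
grip_force: 0.0
```

send_rows --xyz '[[0,0,8],[0,0,16],[0,0,24],[0,0,32],[0,0,40],[0,0,48],[0,0,54],[0,0,58],[0,0,62],[0,0,62]]' --dr '[[0,0,0],[0,0,0],[0,0,0],[0,0,0],[0,0,0],[0,0,0],[0,0,0],[0,0,0],[0,0,0],[0,0,0]]'

```text
time: 3.43
position: [0.536, -0.0335, 0.098]
tool_rot: [3.099, -0.515, -0.002]
ft_force: [-0.1, 0.3, 0.1]
grip_width: 0.998
grip_force: 0.0
```

send_rows --xyz '[[0,0,0],[0,0,0],[0,0,0],[0,0,0],[0,0,0],[0,0,0],[0,0,0],[0,0,0],[0,0,0],[0,0,0]]' --dr '[[0,0,0],[0,0,0],[0,0,0],[0,0,0],[0,0,0],[0,0,0],[0,0,0],[0,0,0],[0,0,0],[0,0,0]]' --jaw 50 --grip_force 12

```text
time: 4.27
position: [0.5365, -0.0335, 0.0989]
tool_rot: [-3.099, 0.515, -0.0]
ft_force: [0.3, 0.1, -0.1]
grip_width: 0.576
grip_force: 0.0
```

```bash
python3 - <<'E'
from h import *
b=get_image("scene")[140:260,160:320,::-1]
cv2.imwrite("pics/s1.png",cv2.resize(b,None,fx=4,fy=4,interpolation=cv2.INTER_CUBIC))
print({k:np.round(v,3) for k,v in get_state().items()})
E
```

```text
{'time': np.float64(4.317), 'joint_positions': array([-0.53 ,  0.173,  0.598,  1.877, -0.108,  1.123, -1.792]), 'qd': array([-0.   , -0.   , -0.001,  0.   ,  0.001, -0.001, -0.001]), 'joint_torque': array([-1.0000e-03, -3.2379e+01,  3.1030e+00, -2.8722e+01, -6.0000e-03,
       -8.1000e-02, -0.0000e+00]), 'position': array([ 0.536, -0.033,  0.099]), 'tool_rot': array([-3.099,  0.515, -0.   ]), 'ft_force': array([-0.925,  0.259, -0.026]), 'torque': array([-0.015,  0.169, -0.008]), 'grip_force': np.float64(0.0), 'grip_width': np.float64(0.58)}
```

View pics/s1.png

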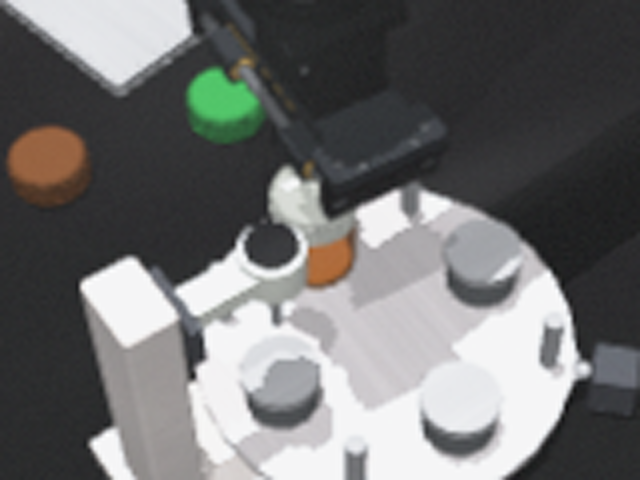

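The view shows the gripper over the capped jar, around crop (315,190), but the fingers shut to 50 mm with no force, so they're off the cap. I'll overlay the expected points.

```bash
python3 - <<'E'
from h import *
s=get_state();R=cv2.Rodrigues(np.array(s["tool_rot"]))[0];p=np.array(s["position"])
for l in([0,0,0],[0,0,.017],[0,.025,.017],[0,-.025,.017],[0,.095,-.053],[0,-.095,-.053]):
    w=p+R@np.array(l);u=np.array(proj("scene",w)); print(l,w.round(3),((u-[160,140])*4).round())
for w in([.536,-.034,.103],[.556,.043,.028],[.633,.024,.195],[.536,-.034,.077]):print(w,((np.array(proj("scene",w))-[160,140])*4).round(), np.round(proj("top",w),1))
g=get_image("top");cv2.imwrite("pics/t1.png",cv2.resize(g[130:250,200:340,::-1],None,fx=5,fy=5,interpolation=cv2.INTER_CUBIC))
E
```

```text
[0, 0, 0] [ 0.536 -0.033  0.099] [310. 190.]
[0, 0, 0.017] [ 0.536 -0.033  0.082] [311. 206.]
[0, 0.025, 0.017] [ 0.528 -0.057  0.082] [292. 181.]
[0, -0.025, 0.017] [ 0.545 -0.01   0.082] [330. 233.]
[0, 0.095, -0.053] [ 0.506 -0.123  0.152] [237.  41.]
[0, -0.095, -0.053] [0.567 0.056 0.152] [387. 244.]
[0.536, -0.034, 0.103] [310. 185.] [273.1 196.6]
[0.556, 0.043, 0.028] [380. 334.] [248.7 194.3]
[0.633, 0.024, 0.195] [268. 240.] [252.9 157.6]
[0.536, -0.034, 0.077] [311. 210.] [273.  197.9]
```

View pics/t1.png

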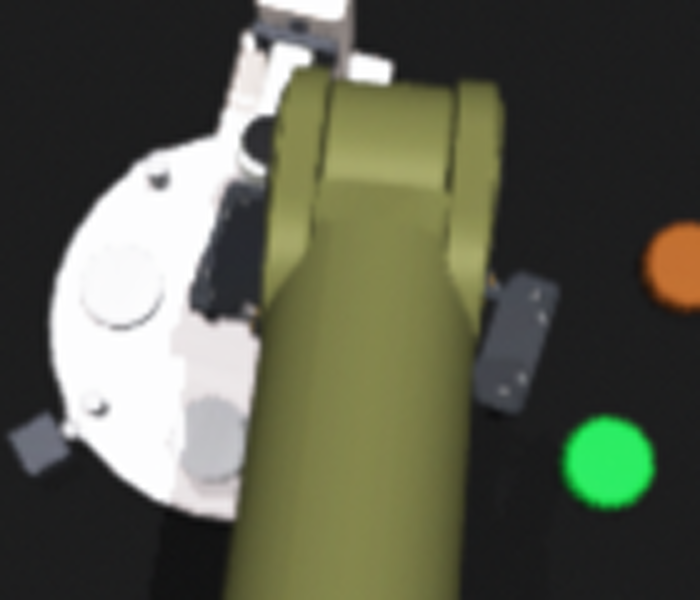

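The top view shows the gripper body centred near full-image pixel (275,189) and the arm hiding the cap. I'll brighten a close scene crop to see the fingers.

```bash
python3 - <<'E'
from h import *
b=get_image("scene")[120:230,190:290,::-1]
b=(255*(b/255.)**.4).astype(np.uint8)
cv2.imwrite("pics/s2.png",cv2.resize(b,(500,550),interpolation=cv2.INTER_CUBIC))
E
```

```text
(no output)
```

View pics/s2.png

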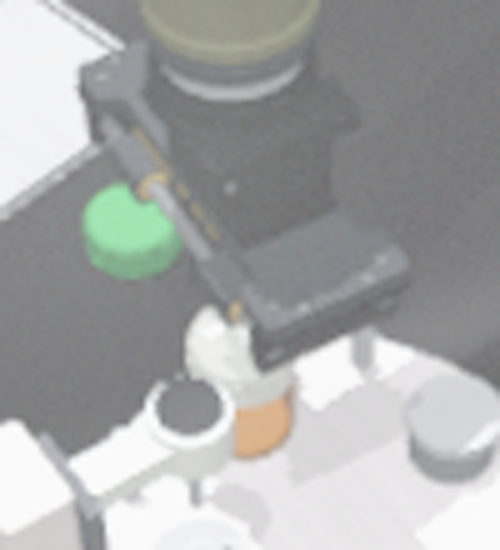

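```bash
python3 - <<'E'
from h import *
for a,b in(((242,180),(257,178.4)),((308,199),(211,131))):
    o1,d1=ray("top",*a);o2,d2=ray("scene",*b)
    s=np.linalg.lstsq(np.c_[d1,-d2],o2-o1,rcond=None)[0];print(o1+s[0]*d1,o2+s[1]*d2)
# cap pixel check in current scene: white-ish/brown extents
g=get_image("scene").astype(int)
m=(g[...,0]>120)&(g[...,0]-g[...,2]>50); ys,xs=np.nonzero(m[180:220,225:260]);print("brown jar cols",xs.min()+225,xs.max()+225,"rows",ys.min()+180,ys.max()+180)
E
```

```text
[0.56163673 0.05259849 0.22694559] [0.56249601 0.05133835 0.22704701]
[ 0.50977865 -0.12606723  0.21895615] [ 0.5168036  -0.13491182  0.22101311]
brown jar cols 237 247 rows 199 210
```

The body's xy matches the cap, but triangulation puts the body higher than I expected, so the fingers probably closed above the cap. I'll open, go lower and close again.

send_rows --xyz '[[0,0,0],[0,0,0],[0,0,0],[0,0,0],[0,0,0],[0,0,3],[0,0,6],[0,0,10],[0,0,13],[0,0,16]]' --dr '[[0,0,0],[0,0,0],[0,0,0],[0,0,0],[0,0,0],[0,0,0],[0,0,0],[0,0,0],[0,0,0],[0,0,0]]' --jaw 87

```text
time: 5.3
position: [0.5363, -0.0335, 0.0823]
tool_rot: [3.099, -0.515, -0.001]
ft_force: [0.4, 0.1, -0.0]
grip_width: 0.996
grip_force: 0.0
```

send_rows --xyz '[[0,0,0],[0,0,0],[0,0,0],[0,0,0],[0,0,0],[0,0,0],[0,0,0],[0,0,0],[0,0,0],[0,0,0]]' --dr '[[0,0,0],[0,0,0],[0,0,0],[0,0,0],[0,0,0],[0,0,0],[0,0,0],[0,0,0],[0,0,0],[0,0,0]]' --jaw 50

```text
time: 6.13
position: [0.5365, -0.0334, 0.0829]
tool_rot: [-3.099, 0.515, -0.0]
ft_force: [-0.4, 0.1, 1.4]
grip_width: 0.572
grip_force: 0.0
```

send_rows --xyz '[[0,0,0],[0,0,0],[0,0,0],[0,0,0],[0,0,0],[0,0,3],[0,0,6],[0,0,9],[0,0,12],[0,0,14]]' --dr '[[0,0,0],[0,0,0],[0,0,0],[0,0,0],[0,0,0],[0,0,0],[0,0,0],[0,0,0],[0,0,0],[0,0,0]]' --jaw 87

```text
time: 6.97
position: [0.5362, -0.0334, 0.0683]
tool_rot: [3.099, -0.515, -0.001]
ft_force: [-0.2, -0.1, 0.2]
grip_width: 1.0
grip_force: 0.0
```

send_rows --xyz '[[0,0,0],[0,0,0],[0,0,0],[0,0,0],[0,0,0],[0,0,0],[0,0,0],[0,0,0],[0,0,0],[0,0,0]]' --dr '[[0,0,0],[0,0,0],[0,0,0],[0,0,0],[0,0,0],[0,0,0],[0,0,0],[0,0,0],[0,0,0],[0,0,0]]' --jaw 50

```text
time: 7.8
position: [0.5366, -0.0335, 0.069]
tool_rot: [-3.099, 0.515, -0.0]
ft_force: [-0.3, 0.2, 0.8]
grip_width: 0.656
grip_force: 12.0
```

```bash
python3 - <<'E'
from h import *
b=get_image("scene")[120:230,190:290,::-1]
b=(255*(b/255.)**.4).astype(np.uint8)
cv2.imwrite("pics/s3.png",cv2.resize(b,(500,550),interpolation=cv2.INTER_CUBIC))
s=get_state();print(s["ft_force"],s["grip_width"],s["torque"])
E
```

```text
[0.44299022 0.52891487 0.00422295] 0.6553268591853237 [-0.03263571  0.16638305 -0.02597765]
```

View pics/s3.png

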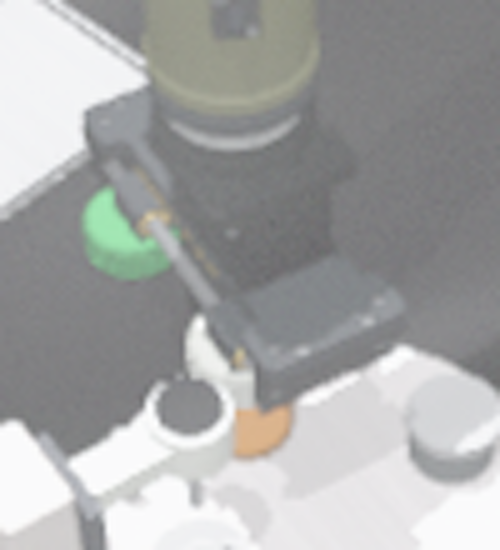

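Now it holds the cap: the opening is 57 mm, with 12 N of grip and no side force. The fingertips therefore stand about 40 mm higher than the reported TCP implies (tip ≈ reported z + 20 to 34 mm). I'll regrip 5 mm lower and start unscrewing.

send_rows --xyz '[[0,0,0],[0,0,0],[0,0,0],[0,0,2],[0,0,5],[0,0,5],[0,0,5],[0,0,5],[0,0,5],[0,0,5]]' --dr '[[0,0,0],[0,0,0],[0,0,0],[0,0,0],[0,0,0],[0,0,0],[0,0,0],[0,0,0],[0,0,0],[0,0,0]]' --jaw 70

```text
time: 8.68
position: [0.5366, -0.0335, 0.0639]
tool_rot: [-3.099, 0.515, -0.0]
ft_force: [-0.4, -0.3, 0.1]
grip_width: 0.802
grip_force: 0.0
```

send_rows --xyz '[[0,0,0],[0,0,0],[0,0,0],[0,0,0],[0,0,0],[0,0,0],[0,0,0],[0,0,0],[0,0,0],[0,0,0]]' --dr '[[0,0,0],[0,0,0],[0,0,0],[0,0,0],[0,0,0],[0,0,0],[0,0,0],[0,0,0],[0,0,0],[0,0,0]]' --jaw 50 --grip_force 20

```text
time: 9.52
position: [0.5365, -0.0334, 0.0639]
tool_rot: [-3.099, 0.515, -0.0]
ft_force: [-0.4, 0.0, -0.5]
grip_width: 0.658
grip_force: 20.0
```

send_rows --xyz '[[0,0,-0.1],[0,0,-0.2],[0,0,-0.4],[0,0,-0.5],[0,0,-0.6],[0,0,-0.8],[0,0,-0.9],[0,0,-1.0],[0,0,-1.2],[0,0,-1.3]]' --dr '[[0,0,-0.12],[0,0,-0.24],[0,0,-0.36],[0,0,-0.48],[0,0,-0.6],[0,0,-0.72],[0,0,-0.84],[0,0,-0.96],[0,0,-1.08],[0,0,-1.2]]'

```text
time: 10.35
position: [0.5365, -0.0334, 0.0652]
tool_rot: [-2.844, -1.333, -0.0]
ft_force: [0.5, -0.1, 0.3]
grip_width: 0.655
grip_force: 20.0
```

send_rows --xyz '[[0,0,-0.1],[0,0,-0.2],[0,0,-0.4],[0,0,-0.5],[0,0,-0.6],[0,0,-0.6],[0,0,-0.6],[0,0,-0.6],[0,0,-0.6],[0,0,-0.6]]' --dr '[[0,0,-0.11],[0,0,-0.22],[0,0,-0.33],[0,0,-0.44],[0,0,-0.55],[0,0,-0.55],[0,0,-0.55],[0,0,-0.55],[0,0,-0.55],[0,0,-0.55]]'

```text
time: 11.18
position: [0.5366, -0.0334, 0.0658]
tool_rot: [2.383, 2.047, 0.0]
ft_force: [-0.1, -0.4, 0.9]
grip_width: 0.652
grip_force: 20.0
```

send_rows --xyz '[[0,0,0],[0,0,0],[0,0,0],[0,0,0],[0,0,0],[0,0,0],[0,0,0],[0,0,0],[0,0,0],[0,0,0]]' --dr '[[0,0,0],[0,0,0],[0,0,0],[0,0,0.12],[0,0,0.24],[0,0,0.36],[0,0,0.48],[0,0,0.6],[0,0,0.72],[0,0,0.84]]' --jaw 66

```text
time: 12.02
position: [0.5364, -0.0334, 0.0657]
tool_rot: [-3.013, -0.89, 0.0]
ft_force: [-0.6, 0.1, -0.2]
grip_width: 0.761
grip_force: 0.0
```

send_rows --xyz '[[0,0,0],[0,0,0],[0,0,0],[0,0,0],[0,0,0],[0,0,0],[0,0,0],[0,0,0],[0,0,0],[0,0,0]]' --dr '[[0,0,0.12],[0,0,0.24],[0,0,0.36],[0,0,0.48],[0,0,0.6],[0,0,0.72],[0,0,0.84],[0,0,0.91],[0,0,0.91],[0,0,0.91]]'

```text
time: 12.85
position: [0.5364, -0.0334, 0.0657]
tool_rot: [-3.1, 0.511, 0.0]
ft_force: [0.5, 1.0, -0.5]
grip_width: 0.761
grip_force: 0.0
```

send_rows --xyz '[[0,0,0],[0,0,0],[0,0,0],[0,0,0],[0,0,-0.1],[0,0,-0.2],[0,0,-0.4],[0,0,-0.5],[0,0,-0.6],[0,0,-0.8]]' --dr '[[0,0,0],[0,0,0],[0,0,0],[0,0,0],[0,0,-0.12],[0,0,-0.24],[0,0,-0.36],[0,0,-0.48],[0,0,-0.6],[0,0,-0.72]]' --jaw 50

```text
time: 13.68
position: [0.5365, -0.0335, 0.0666]
tool_rot: [-3.08, -0.62, -0.0]
ft_force: [-0.0, -0.6, 0.2]
grip_width: 0.65
grip_force: 20.0
```

send_rows --xyz '[[0,0,-0.1],[0,0,-0.2],[0,0,-0.4],[0,0,-0.5],[0,0,-0.6],[0,0,-0.8],[0,0,-0.9],[0,0,-1.0],[0,0,-1.1],[0,0,-1.1]]' --dr '[[0,0,-0.12],[0,0,-0.24],[0,0,-0.36],[0,0,-0.48],[0,0,-0.6],[0,0,-0.72],[0,0,-0.84],[0,0,-0.96],[0,0,-1.03],[0,0,-1.03]]'

```text
time: 14.52
position: [0.5365, -0.0335, 0.0677]
tool_rot: [2.38, 2.051, 0.0]
ft_force: [-0.2, 0.0, -0.3]
grip_width: 0.653
grip_force: 20.0
```

send_rows --xyz '[[0,0,0],[0,0,0],[0,0,0],[0,0,0],[0,0,0],[0,0,0],[0,0,0],[0,0,0],[0,0,0],[0,0,0]]' --dr '[[0,0,0],[0,0,0],[0,0,0],[0,0,0.12],[0,0,0.24],[0,0,0.36],[0,0,0.48],[0,0,0.6],[0,0,0.72],[0,0,0.84]]' --jaw 66

```text
time: 15.35
position: [0.5365, -0.0334, 0.0677]
tool_rot: [3.013, 0.889, 0.0]
ft_force: [0.1, -0.1, 0.4]
grip_width: 0.756
grip_force: 0.0
```

send_rows --xyz '[[0,0,0],[0,0,0],[0,0,0],[0,0,0],[0,0,0],[0,0,0],[0,0,0],[0,0,0],[0,0,0],[0,0,0]]' --dr '[[0,0,0.12],[0,0,0.24],[0,0,0.36],[0,0,0.48],[0,0,0.6],[0,0,0.72],[0,0,0.84],[0,0,0.91],[0,0,0.91],[0,0,0.91]]'

```text
time: 16.18
position: [0.5365, -0.0333, 0.0677]
tool_rot: [3.1, -0.512, 0.0]
ft_force: [-0.7, 0.8, -0.5]
grip_width: 0.761
grip_force: 0.0
```

send_rows --xyz '[[0,0,0],[0,0,0],[0,0,0],[0,0,0],[0,0,-0.1],[0,0,-0.2],[0,0,-0.4],[0,0,-0.5],[0,0,-0.6],[0,0,-0.8]]' --dr '[[0,0,0],[0,0,0],[0,0,0],[0,0,0],[0,0,-0.12],[0,0,-0.24],[0,0,-0.36],[0,0,-0.48],[0,0,-0.6],[0,0,-0.72]]' --jaw 50

```text
time: 17.02
position: [0.5365, -0.0335, 0.0685]
tool_rot: [-3.08, -0.619, -0.0]
ft_force: [0.3, -0.3, -0.4]
grip_width: 0.657
grip_force: 20.0
```

send_rows --xyz '[[0,0,-0.1],[0,0,-0.2],[0,0,-0.4],[0,0,-0.5],[0,0,-0.6],[0,0,-0.8],[0,0,-0.9],[0,0,-1.0],[0,0,-1.1],[0,0,-1.1]]' --dr '[[0,0,-0.12],[0,0,-0.24],[0,0,-0.36],[0,0,-0.48],[0,0,-0.6],[0,0,-0.72],[0,0,-0.84],[0,0,-0.96],[0,0,-1.03],[0,0,-1.03]]'

```text
time: 17.85
position: [0.5365, -0.0335, 0.0696]
tool_rot: [2.38, 2.051, 0.0]
ft_force: [0.4, 0.1, 0.4]
grip_width: 0.658
grip_force: 20.0
```

send_rows --xyz '[[0,0,0],[0,0,0],[0,0,0],[0,0,0],[0,0,0],[0,0,0],[0,0,0],[0,0,0],[0,0,0],[0,0,0]]' --dr '[[0,0,0],[0,0,0],[0,0,0],[0,0,0.12],[0,0,0.24],[0,0,0.36],[0,0,0.48],[0,0,0.6],[0,0,0.72],[0,0,0.84]]' --jaw 66

```text
time: 18.68
position: [0.5365, -0.0334, 0.0696]
tool_rot: [3.013, 0.889, 0.0]
ft_force: [-0.4, -0.4, -0.5]
grip_width: 0.758
grip_force: 0.0
```

send_rows --xyz '[[0,0,0],[0,0,0],[0,0,0],[0,0,0],[0,0,0],[0,0,0],[0,0,0],[0,0,0],[0,0,0],[0,0,0]]' --dr '[[0,0,0.12],[0,0,0.24],[0,0,0.36],[0,0,0.48],[0,0,0.6],[0,0,0.72],[0,0,0.84],[0,0,0.91],[0,0,0.91],[0,0,0.91]]'

```text
time: 19.52
position: [0.5365, -0.0333, 0.0696]
tool_rot: [-3.1, 0.512, -0.0]
ft_force: [0.5, -1.9, 0.2]
grip_width: 0.76
grip_force: 0.0
```

send_rows --xyz '[[0,0,0],[0,0,0],[0,0,0],[0,0,0],[0,0,-0.1],[0,0,-0.2],[0,0,-0.4],[0,0,-0.5],[0,0,-0.6],[0,0,-0.8]]' --dr '[[0,0,0],[0,0,0],[0,0,0],[0,0,0],[0,0,-0.12],[0,0,-0.24],[0,0,-0.36],[0,0,-0.48],[0,0,-0.6],[0,0,-0.72]]' --jaw 50

```text
time: 20.35
position: [0.5365, -0.0335, 0.0704]
tool_rot: [-3.08, -0.62, -0.0]
ft_force: [-1.2, 0.6, -0.4]
grip_width: 0.649
grip_force: 20.0
```

send_rows --xyz '[[0,0,-0.1],[0,0,-0.2],[0,0,-0.4],[0,0,-0.5],[0,0,-0.6],[0,0,-0.8],[0,0,-0.9],[0,0,-1.0],[0,0,-1.1],[0,0,-1.1]]' --dr '[[0,0,-0.12],[0,0,-0.24],[0,0,-0.36],[0,0,-0.48],[0,0,-0.6],[0,0,-0.72],[0,0,-0.84],[0,0,-0.96],[0,0,-1.03],[0,0,-1.03]]'

```text
time: 21.18
position: [0.5365, -0.0335, 0.0715]
tool_rot: [2.38, 2.051, 0.0]
ft_force: [0.9, 0.4, -0.6]
grip_width: 0.652
grip_force: 20.0
```

send_rows --xyz '[[0,0,0],[0,0,0],[0,0,0],[0,0,0],[0,0,0],[0,0,0],[0,0,0],[0,0,0],[0,0,0],[0,0,0]]' --dr '[[0,0,0],[0,0,0],[0,0,0],[0,0,0.12],[0,0,0.24],[0,0,0.36],[0,0,0.48],[0,0,0.6],[0,0,0.72],[0,0,0.84]]' --jaw 66

```text
time: 22.02
position: [0.5365, -0.0334, 0.0715]
tool_rot: [-3.013, -0.889, -0.0]
ft_force: [0.7, 0.2, 0.3]
grip_width: 0.756
grip_force: 0.0
```

send_rows --xyz '[[0,0,0],[0,0,0],[0,0,0],[0,0,0],[0,0,0],[0,0,0],[0,0,0],[0,0,0],[0,0,0],[0,0,0]]' --dr '[[0,0,0.12],[0,0,0.24],[0,0,0.36],[0,0,0.48],[0,0,0.6],[0,0,0.72],[0,0,0.84],[0,0,0.91],[0,0,0.91],[0,0,0.91]]'

```text
time: 22.85
position: [0.5365, -0.0333, 0.0715]
tool_rot: [3.1, -0.512, 0.0]
ft_force: [-0.0, 0.9, -0.4]
grip_width: 0.762
grip_force: 0.0
```

send_rows --xyz '[[0,0,0],[0,0,0],[0,0,0],[0,0,0],[0,0,-0.1],[0,0,-0.2],[0,0,-0.4],[0,0,-0.5],[0,0,-0.6],[0,0,-0.8]]' --dr '[[0,0,0],[0,0,0],[0,0,0],[0,0,0],[0,0,-0.12],[0,0,-0.24],[0,0,-0.36],[0,0,-0.48],[0,0,-0.6],[0,0,-0.72]]' --jaw 50

```text
time: 23.68
position: [0.5365, -0.0335, 0.0723]
tool_rot: [-3.08, -0.619, -0.0]
ft_force: [0.9, -0.3, -0.9]
grip_width: 0.657
grip_force: 20.0
```

send_rows --xyz '[[0,0,-0.1],[0,0,-0.2],[0,0,-0.4],[0,0,-0.5],[0,0,-0.6],[0,0,-0.8],[0,0,-0.9],[0,0,-1.0],[0,0,-1.1],[0,0,-1.1]]' --dr '[[0,0,-0.12],[0,0,-0.24],[0,0,-0.36],[0,0,-0.48],[0,0,-0.6],[0,0,-0.72],[0,0,-0.84],[0,0,-0.96],[0,0,-1.03],[0,0,-1.03]]'

```text
time: 24.52
position: [0.5365, -0.0335, 0.0734]
tool_rot: [2.38, 2.051, 0.0]
ft_force: [-0.0, 0.1, 1.5]
grip_width: 0.655
grip_force: 20.0
```

send_rows --xyz '[[0,0,-1],[0,0,-2],[0,0,-3],[0,0,-4],[0,0,-5],[0,0,-5],[0,0,-5],[0,0,-5],[0,0,-5],[0,0,-5]]' --dr '[[0,0,0],[0,0,0],[0,0,0],[0,0,0],[0,0,0],[0,0,0],[0,0,0],[0,0,0],[0,0,0],[0,0,0]]'

```text
time: 25.35
position: [0.5365, -0.0335, 0.0783]
tool_rot: [-2.382, -2.049, 0.0]
ft_force: [0.2, -0.9, -0.3]
grip_width: 0.659
grip_force: 20.0
```

```bash
python3 -c "
from h import *
plan([(.536,-.034,.135,-9),(.428,-.331,.135,-9),(.428,-.331,.0,-9)])"
```

```text
(0.536, -0.034, 0.135) xyz [ -0.6  -0.4 -56.7] dr [-0.     0.     0.007]
(0.428, -0.331, 0.135) xyz [-310.2  -60.2    0. ] dr [0. 0. 0.]
(0.428, -0.331, 0.0) xyz [  0.   0. 135.] dr [0. 0. 0.]
```

send_rows --xyz '[[0,0,-6],[0,0,-14],[0,0,-22],[0,0,-32],[0,0,-42],[0,0,-52],[0,0,-57],[0,0,-57],[0,0,-57],[0,0,-57]]' --dr '[[0,0,0],[0,0,0],[0,0,0],[0,0,0],[0,0,0],[0,0,0],[0,0,0],[0,0,0],[0,0,0],[0,0,0]]'

```text
time: 26.18
position: [0.5361, -0.0334, 0.1349]
tool_rot: [-2.381, -2.049, 0.001]
ft_force: [-0.4, -0.7, -1.1]
grip_width: 0.656
grip_force: 20.0
```

send_rows --xyz '[[-20,-4,0],[-50,-10,0],[-85,-17,0],[-120,-24,0],[-155,-31,0],[-190,-38,0],[-225,-44,0],[-260,-51,0],[-290,-57,0],[-310,-60,0]]' --dr '[[0,0,0],[0,0,0],[0,0,0],[0,0,0],[0,0,0],[0,0,0],[0,0,0],[0,0,0],[0,0,0],[0,0,0]]'

```text
time: 27.02
position: [0.4282, -0.3344, 0.1349]
tool_rot: [-2.386, -2.044, 0.003]
ft_force: [-0.5, 0.1, -0.9]
grip_width: 0.661
grip_force: 20.0
```

send_rows --xyz '[[0,0,10],[0,0,25],[0,0,40],[0,0,55],[0,0,70],[0,0,85],[0,0,100],[0,0,110],[0,0,120],[0,0,125]]' --dr '[[0,0,0],[0,0,0],[0,0,0],[0,0,0],[0,0,0],[0,0,0],[0,0,0],[0,0,0],[0,0,0],[0,0,0]]'

```text
time: 27.85
position: [0.4302, -0.3301, 0.0087]
tool_rot: [-2.38, -2.048, 0.001]
ft_force: [-0.6, 0.6, -1.1]
grip_width: 0.661
grip_force: 20.0
```

```bash
python3 - <<'E'
from h import *
a=get_image("scene")[95:235,140:300,::-1]; t=get_image("top")[130:270,240:400,::-1]
a=(255*(a/255.)**.5).astype(np.uint8)
cv2.imwrite("pics/s4.png",np.hstack([cv2.resize(x,(400,350),interpolation=cv2.INTER_CUBIC) for x in(a,t)]))
E
```

```text
(no output)
```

View pics/s4.png

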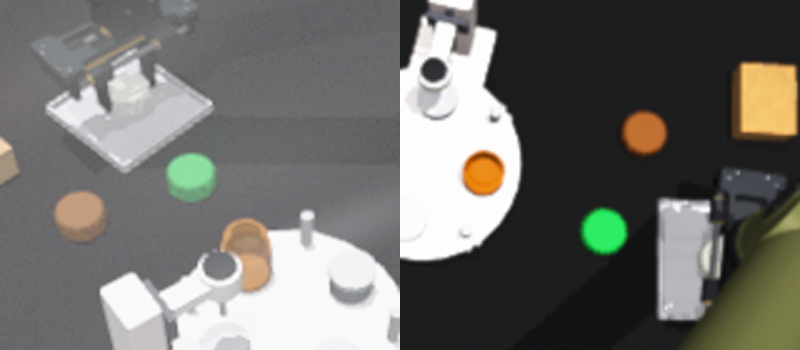

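The view shows the jar open, with its orange mouth at right-panel (483,173). The cap is held upright above the tray at left-panel (130,88). Now I'll lower it.

send_rows --xyz '[[0,0,2],[0,0,4],[0,0,6],[0,0,8],[0,0,10],[0,0,12],[0,0,13],[0,0,14],[0,0,14],[0,0,14]]' --dr '[[0,0,0],[0,0,0],[0,0,0],[0,0,0],[0,0,0],[0,0,0],[0,0,0],[0,0,0],[0,0,0],[0,0,0]]'

```text
time: 28.78
position: [0.4309, -0.331, -0.0037]
tool_rot: [2.382, 2.049, 0.0]
ft_force: [-0.2, -0.4, -0.4]
grip_width: 0.659
grip_force: 20.0
```

send_rows --xyz '[[0,0,0.3],[0,0,0.6],[0,0,0.9],[0,0,1.2],[0,0,1.5],[0,0,1.8],[0,0,2.1],[0,0,2.4],[0,0,2.7],[0,0,3]]' --dr '[[0,0,0],[0,0,0],[0,0,0],[0,0,0],[0,0,0],[0,0,0],[0,0,0],[0,0,0],[0,0,0],[0,0,0]]'

```text
time: 29.62
position: [0.4309, -0.331, -0.0067]
tool_rot: [2.382, 2.049, 0.0]
ft_force: [-0.9, 0.7, -0.9]
grip_width: 0.655
grip_force: 20.0
```

send_rows --xyz '[[0,0,0.3],[0,0,0.6],[0,0,0.9],[0,0,1.2],[0,0,1.5],[0,0,1.8],[0,0,2.1],[0,0,2.4],[0,0,2.4],[0,0,2.4]]' --dr '[[0,0,0],[0,0,0],[0,0,0],[0,0,0],[0,0,0],[0,0,0],[0,0,0],[0,0,0],[0,0,0],[0,0,0]]'

```text
time: 30.45
position: [0.4308, -0.331, -0.0091]
tool_rot: [-2.382, -2.049, -0.0]
ft_force: [0.4, 0.4, -0.0]
grip_width: 0.655
grip_force: 20.0
```

send_rows --xyz '[[0,0,0.3],[0,0,0.6],[0,0,0.9],[0,0,1.2],[0,0,1.5],[0,0,1.5],[0,0,1.5],[0,0,1.5],[0,0,1.5],[0,0,1.5]]' --dr '[[0,0,0],[0,0,0],[0,0,0],[0,0,0],[0,0,0],[0,0,0],[0,0,0],[0,0,0],[0,0,0],[0,0,0]]'

```text
time: 31.28
position: [0.431, -0.331, -0.0093]
tool_rot: [-2.381, -2.048, -0.001]
ft_force: [-2.8, 2.4, 10.8]
grip_width: 0.658
grip_force: 20.0
```

Contact with the tray floor is clear at about 11 N. I'll release and lift, then plan the turntable push. Straddling pin3 on the robot's side keeps well away from the probe.

send_rows --xyz '[[0,0,-1],[0,0,-1],[0,0,-1],[0,0,-1],[0,0,-4],[0,0,-14],[0,0,-30],[0,0,-55],[0,0,-85],[0,0,-115]]' --dr '[[0,0,0],[0,0,0],[0,0,0],[0,0,0],[0,0,0],[0,0,0],[0,0,0],[0,0,0],[0,0,0],[0,0,0]]' --jaw 80

```text
time: 32.12
position: [0.4303, -0.331, 0.106]
tool_rot: [-2.382, -2.048, 0.001]
ft_force: [0.7, -0.4, 1.0]
grip_width: 0.917
grip_force: 0.0
```

```bash
python3 - <<'E'
from h import *
plan([(.465,-.1,.135,10),(.5004,.1368,.135,31),(.5004,.1368,.03,31)])
f=np.radians(3.1*np.arange(1,11));print(np.c_[-108*(1-np.cos(f)),-108*np.sin(f),-f].round(3).tolist())
print("stop",onz("top",(208,218),.04))
E
```

```text
(0.465, -0.1, 0.135) xyz [233.6  -0.3 -29. ] dr [-0.001 -0.    -0.325]
(0.5004, 0.1368, 0.135) xyz [227.1  76.    0. ] dr [ 0.     0.    -0.367]
(0.5004, 0.1368, 0.03) xyz [  0.   0. 105.] dr [0. 0. 0.]
[[-0.158, -5.841, -0.054], [-0.632, -11.664, -0.108], [-1.42, -17.453, -0.162], [-2.519, -23.191, -0.216], [-3.928, -28.862, -0.271], [-5.641, -34.448, -0.325], [-7.654, -39.933, -0.379], [-9.96, -45.301, -0.433], [-12.553, -50.536, -0.487], [-15.426, -55.624, -0.541]]
stop [0.47876106 0.17075771 0.04      ]
```

send_rows --xyz '[[20,0,-8],[45,0,-16],[70,0,-24],[95,0,-29],[120,0,-29],[145,0,-29],[170,0,-29],[195,0,-29],[220,0,-29],[234,0,-29]]' --dr '[[0,0,-0.03],[0,0,-0.06],[0,0,-0.1],[0,0,-0.13],[0,0,-0.16],[0,0,-0.2],[0,0,-0.23],[0,0,-0.26],[0,0,-0.3],[0,0,-0.325]]' --jaw 28

```text
time: 32.95
position: [0.4663, -0.0967, 0.1343]
tool_rot: [2.013, 2.412, 0.002]
ft_force: [-0.4, 0.9, 0.3]
grip_width: 0.338
grip_force: 0.0
```

send_rows --xyz '[[25,8,0],[55,18,0],[85,28,0],[115,38,0],[145,49,0],[175,59,0],[205,69,0],[220,74,0],[227,76,0],[227,76,0]]' --dr '[[0,0,-0.04],[0,0,-0.08],[0,0,-0.12],[0,0,-0.16],[0,0,-0.2],[0,0,-0.25],[0,0,-0.3],[0,0,-0.34],[0,0,-0.367],[0,0,-0.367]]'

```text
time: 33.78
position: [0.5012, 0.1378, 0.1335]
tool_rot: [1.542, 2.737, -0.001]
ft_force: [-1.0, -0.6, -0.1]
grip_width: 0.323
grip_force: 0.0
```

send_rows --xyz '[[0,0,10],[0,0,22],[0,0,34],[0,0,46],[0,0,58],[0,0,60],[0,0,60],[0,0,60],[0,0,60],[0,0,60]]' --dr '[[0,0,0],[0,0,0],[0,0,0],[0,0,0],[0,0,0],[0,0,0],[0,0,0],[0,0,0],[0,0,0],[0,0,0]]'

```text
time: 34.62
position: [0.5017, 0.1374, 0.0742]
tool_rot: [1.545, 2.734, 0.002]
ft_force: [0.6, 1.0, -1.1]
grip_width: 0.326
grip_force: 0.0
```

```bash
python3 -c "
from h import *
s=get_state();print(s['position'],s['joint_positions'].round(2));plan([(.5004,.1368,.03,31)])"
```

```text
[0.50173429 0.1373978  0.07421246] [-0.5   0.15  0.19  1.93 -0.03  1.06  0.25]
(0.5004, 0.1368, 0.03) xyz [ 0.2 -1.5 44.2] dr [0.001 0.    0.001]
```

send_rows --xyz '[[0,-1.5,5],[0,-1.5,10],[0,-1.5,15],[0,-1.5,20],[0,-1.5,25],[0,-1.5,30],[0,-1.5,35],[0,-1.5,40],[0,-1.5,44],[0,-1.5,44]]' --dr '[[0,0,0],[0,0,0],[0,0,0],[0,0,0],[0,0,0],[0,0,0],[0,0,0],[0,0,0],[0,0,0],[0,0,0]]'

```text
time: 35.45
position: [0.4991, 0.1361, 0.0284]
tool_rot: [-1.545, -2.734, 0.002]
ft_force: [-0.2, 0.2, 0.6]
grip_width: 0.317
grip_force: 0.0
```

send_rows --xyz '[[0,0,0],[0,0,0],[0,0,0],[0,0,0],[0,0,0],[0,0,0],[0,0,0],[0,0,0],[0,0,0],[0,0,0]]' --dr '[[0,0,0],[0,0,0],[0,0,0],[0,0,0],[0,0,0],[0,0,0],[0,0,0],[0,0,0],[0,0,0],[0,0,0]]' --jaw 18 --grip_force 5

```text
time: 36.28
position: [0.4998, 0.1364, 0.0295]
tool_rot: [1.546, 2.735, 0.0]
ft_force: [0.6, 0.4, -0.1]
grip_width: 0.208
grip_force: 0.0
```

send_rows --xyz '[[-0.2,-5.8,0],[-0.6,-11.7,0],[-1.4,-17.5,0],[-2.5,-23.2,0],[-3.9,-28.9,0],[-5.6,-34.4,0],[-7.7,-39.9,0],[-10,-45.3,0],[-12.6,-50.5,0],[-15.4,-55.6,0]]' --dr '[[0,0,-0.054],[0,0,-0.108],[0,0,-0.162],[0,0,-0.216],[0,0,-0.271],[0,0,-0.325],[0,0,-0.379],[0,0,-0.433],[0,0,-0.487],[0,0,-0.541]]' --grip_force 50

```text
time: 37.12
position: [0.4603, 0.0947, 0.0297]
tool_rot: [0.754, 3.049, 0.001]
ft_force: [0.1, 0.6, 0.8]
grip_width: 0.206
grip_force: 0.3
```

```bash
python3 - <<'E'
from h import *
s=get_state();p=np.array(s["position"])-[.556,.0442,0];print(s["ft_force"],s["grip_width"],np.hypot(*p[:2]),np.degrees(np.arctan2(p[1],p[0])))
g=get_image("top").astype(int);m=(g[...,0]>170)&(g[...,2]<90)&(g[...,1]<170);m[:, :205]=0;m[:,295:]=0;m[:130]=0;m[240:]=0
ys,xs=np.nonzero(m);j=onz("top",(xs.mean(),ys.mean()),.09)-[.556,.0442,0];print(len(xs),np.degrees(np.arctan2(j[1],j[0])),np.hypot(*j[:2]))
E
```

```text
[0.06870691 0.62286673 0.79196859] 0.20629153756811305 0.10824226942098583 152.1893581337261
193 -80.56778028516423 0.07770204654682393
```

send_rows --xyz '[[-0.2,-5.8,0],[-0.6,-11.7,0],[-1.4,-17.5,0],[-2.5,-23.2,0],[-3.9,-28.9,0],[-5.6,-34.4,0],[-7.7,-39.9,0],[-10,-45.3,0],[-12.6,-50.5,0],[-15.4,-55.6,0]]' --dr '[[0,0,-0.054],[0,0,-0.108],[0,0,-0.162],[0,0,-0.216],[0,0,-0.271],[0,0,-0.325],[0,0,-0.379],[0,0,-0.433],[0,0,-0.487],[0,0,-0.541]]'

```text
time: 38.0
position: [0.4479, 0.0383, 0.0296]
tool_rot: [-0.086, 3.14, 0.001]
ft_force: [0.1, 1.3, -0.5]
grip_width: 0.209
grip_force: 0.4
```

send_rows --xyz '[[-0.2,-5.8,0],[-0.6,-11.7,0],[-1.4,-17.5,0],[-2.5,-23.2,0],[-3.9,-28.9,0],[-5.6,-34.4,0],[-7.7,-39.9,0],[-10,-45.3,0],[-11.2,-48,0],[-11.2,-48,0]]' --dr '[[0,0,-0.054],[0,0,-0.108],[0,0,-0.162],[0,0,-0.216],[0,0,-0.271],[0,0,-0.325],[0,0,-0.379],[0,0,-0.433],[0,0,-0.46],[0,0,-0.46]]'

```text
time: 38.83
position: [0.4591, -0.0032, 0.0294]
tool_rot: [0.799, -3.035, -0.014]
ft_force: [-6.4, 13.1, 5.9]
grip_width: 0.21
grip_force: 7.3
```

```bash
cat > chk.py <<'E'
from h import *
s=get_state();p=np.array(s["position"])-[.556,.0442,0];print(s["time"],s["ft_force"].round(1),s["grip_width"],s["grip_force"],np.hypot(*p[:2]),np.degrees(np.arctan2(p[1],p[0])))
g=get_image("top").astype(int);m=(g[...,0]>170)&(g[...,2]<90)&(g[...,1]<170);m[:, :205]=0;m[:,295:]=0;m[:130]=0;m[240:]=0
ys,xs=np.nonzero(m)
if len(xs): print("jar px",len(xs),xs.mean(),ys.mean())
E
python3 chk.py
```

```text
38.8333 [-6.4 13.1  5.9] 0.21023795100570183 7.277905480004847 0.10785718476912899 -153.91411709327795
jar px 168 257.32142857142856 171.16071428571428
```

send_rows --xyz '[[0,-1,0],[0,-2,0],[-0.1,-3,0],[-0.1,-4,0],[-0.2,-5,0],[-0.2,-6,0],[-0.2,-6,0],[-0.2,-6,0],[-0.2,-6,0],[-0.2,-6,0]]' --dr '[[0,0,-0.01],[0,0,-0.02],[0,0,-0.03],[0,0,-0.04],[0,0,-0.05],[0,0,-0.055],[0,0,-0.055],[0,0,-0.055],[0,0,-0.055],[0,0,-0.055]]'

```text
time: 39.72
position: [0.4645, -0.0136, 0.0295]
tool_rot: [-0.88, 3.016, 0.002]
ft_force: [-1.0, 5.3, 1.8]
grip_width: 0.207
grip_force: 2.5
```

```bash
python3 chk.py
```

```text
39.7167 [-1.   5.3  1.8] 0.2068544832864722 2.5174785254057497 0.1082013886685382 -147.729490286298
jar px 156 254.66666666666666 170.94230769230768
```

send_rows --xyz '[[0,1,0],[0,2,0],[0,3,0],[0,3,-5],[0,3,-15],[0,3,-40],[0,3,-70],[0,3,-105],[0,3,-140],[0,3,-175]]' --dr '[[0,0,0],[0,0,0],[0,0,0],[0,0,0],[0,0,0],[0,0,0],[0,0,0],[0,0,0],[0,0,0],[0,0,0]]'

```text
time: 40.6
position: [0.4628, -0.0125, 0.2072]
tool_rot: [-0.879, 3.015, -0.001]
ft_force: [1.0, 0.5, -0.0]
grip_width: 0.208
grip_force: 0.0
```

```bash
python3 - <<'E'
from h import *
plan([(.55,.006,.205,100),(.6336,.0248,.205,76),(.6336,.0248,.175,76)])
t=get_image("top")[120:240,200:300,::-1];a=get_image("scene")[150:270,190:310,::-1]
# detached pins (dark on white) estimate
cv2.imwrite("pics/t5.png",np.hstack([cv2.resize(t,(400,480),interpolation=cv2.INTER_CUBIC),cv2.resize(a,(400,400),interpolation=cv2.INTER_CUBIC)[:480] if 0 else cv2.resize(a[:,:100],(400,480),interpolation=cv2.INTER_CUBIC)]))
E
python3 chk.py
```

```text
(0.55, 0.006, 0.205) xyz [-83.5 -31.3   2.4] dr [-0.001  0.001  0.393]
(0.6336, 0.0248, 0.205) xyz [-85.6   4.    0. ] dr [0.    0.    0.419]
(0.6336, 0.0248, 0.175) xyz [ 0.  0. 30.] dr [0. 0. 0.]
40.7 [ 0.3  0.1 -0. ] 0.2042095075819022 0.0 0.10539228107303493 -147.58686199902039
jar px 49 255.6734693877551 167.28571428571428
```

View pics/t5.png

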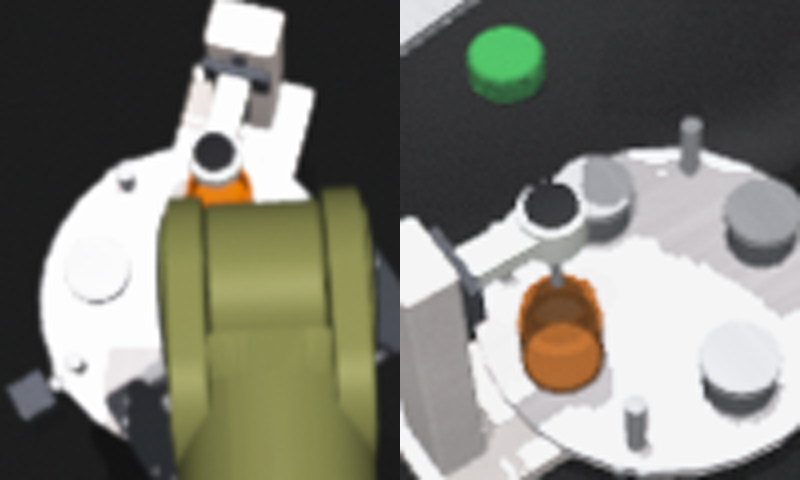

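This view shows the jar standing under the probe rod at right-panel (560,330). The pin top at (691,123) maps to the same full-image pixel (262.7,180.7) as before the turn, so the table is seated in its click. Next I'll move over the probe pad.

send_rows --xyz '[[-5,-2,0],[-15,-5,0],[-25,-9,0],[-35,-13,0],[-45,-17,0],[-55,-21,0],[-65,-24,0],[-75,-28,0],[-83,-31,0],[-83.5,-31,0]]' --dr '[[0,0,0.04],[0,0,0.08],[0,0,0.12],[0,0,0.16],[0,0,0.2],[0,0,0.24],[0,0,0.28],[0,0,0.32],[0,0,0.36],[0,0,0.393]]' --jaw 0 --grip_force 20

```text
time: 41.58
position: [0.5504, 0.007, 0.2032]
tool_rot: [0.272, -3.128, 0.001]
ft_force: [-0.2, -0.2, -0.0]
grip_width: 0.005
grip_force: 0.0
```

send_rows --xyz '[[-10,0,0],[-20,1,0],[-30,1,0],[-40,2,0],[-50,2,0],[-60,3,0],[-70,3,0],[-80,4,0],[-85.6,4,0],[-85.6,4,0]]' --dr '[[0,0,0.05],[0,0,0.1],[0,0,0.15],[0,0,0.2],[0,0,0.25],[0,0,0.3],[0,0,0.35],[0,0,0.4],[0,0,0.419],[0,0,0.419]]'

```text
time: 42.42
position: [0.6337, 0.0259, 0.2032]
tool_rot: [-0.381, -3.117, 0.001]
ft_force: [-0.0, -0.0, -0.3]
grip_width: 0.004
grip_force: 0.0
```

```bash
python3 -c "
from h import *
plan([(.6336,.0248,.175,76)])"; python3 chk.py
```

```text
(0.6336, 0.0248, 0.175) xyz [-0.2 -1.1 28.2] dr [-0.001 -0.001  0.001]
42.4167 [-0.  -0.  -0.3] 0.004336329912203628 0.0 0.07983205871456193 -13.226589439029771
```

send_rows --xyz '[[0,-1,4],[0,-1,8],[0,-1,12],[0,-1,16],[0,-1,20],[0,-1,24],[0,-1,28],[0,-1,32],[0,-1,36],[0,-1,40]]' --dr '[[0,0,0],[0,0,0],[0,0,0],[0,0,0],[0,0,0],[0,0,0],[0,0,0],[0,0,0],[0,0,0],[0,0,0]]'

```text
time: 43.3
position: [0.6333, 0.0249, 0.1647]
tool_rot: [0.382, 3.118, 0.0]
ft_force: [-1.5, -0.9, 4.4]
grip_width: 0.005
grip_force: 1.7
```

send_rows --xyz '[[0,0,2],[0,0,4],[0,0,6],[0,0,8],[0,0,10],[0,0,12],[0,0,14],[0,0,16],[0,0,18],[0,0,20]]' --dr '[[0,0,0],[0,0,0],[0,0,0],[0,0,0],[0,0,0],[0,0,0],[0,0,0],[0,0,0],[0,0,0],[0,0,0]]'

```text
time: 44.13
position: [0.6333, 0.0249, 0.1442]
tool_rot: [-0.382, -3.118, -0.0]
ft_force: [-1.9, 1.2, 3.4]
grip_width: 0.005
grip_force: 1.6
```

send_rows --xyz '[[0,0,2],[0,0,4],[0,0,6],[0,0,8],[0,0,10],[0,0,12],[0,0,13],[0,0,14],[0,0,15],[0,0,16]]' --dr '[[0,0,0],[0,0,0],[0,0,0],[0,0,0],[0,0,0],[0,0,0],[0,0,0],[0,0,0],[0,0,0],[0,0,0]]'

```text
time: 44.97
position: [0.6333, 0.0249, 0.1284]
tool_rot: [-0.382, -3.118, -0.0]
ft_force: [-2.7, -0.7, 3.4]
grip_width: 0.006
grip_force: 1.6
```

send_rows --xyz '[[0,0,0.5],[0,0,1],[0,0,1.5],[0,0,2],[0,0,2.5],[0,0,3],[0,0,3.3],[0,0,3.6],[0,0,4],[0,0,4]]' --dr '[[0,0,0],[0,0,0],[0,0,0],[0,0,0],[0,0,0],[0,0,0],[0,0,0],[0,0,0],[0,0,0],[0,0,0]]'

```text
time: 45.8
position: [0.6334, 0.0249, 0.1244]
tool_rot: [0.382, 3.118, 0.0]
ft_force: [-1.0, 0.4, 1.5]
grip_width: 0.005
grip_force: 1.1
```

send_rows --xyz '[[0,0,0.4],[0,0,0.8],[0,0,1.2],[0,0,1.6],[0,0,2],[0,0,2.4],[0,0,2.8],[0,0,3.2],[0,0,3.6],[0,0,4]]' --dr '[[0,0,0],[0,0,0],[0,0,0],[0,0,0],[0,0,0],[0,0,0],[0,0,0],[0,0,0],[0,0,0],[0,0,0]]'

```text
time: 46.63
position: [0.6336, 0.0249, 0.1237]
tool_rot: [0.382, 3.117, 0.002]
ft_force: [-7.8, -0.1, 19.0]
grip_width: 0.007
grip_force: 9.2
```

send_rows --xyz '[[0,0,0.5],[0,0,0.5],[0,0,0],[0,0,-4],[0,0,-12],[0,0,-25],[0,0,-45],[0,0,-70],[0,0,-100],[0,0,-130]]' --dr '[[0,0,0],[0,0,0],[0,0,0],[0,0,0],[0,0,0],[0,0,0],[0,0,0],[0,0,0],[0,0,0],[0,0,0]]'

```text
time: 47.47
position: [0.6333, 0.0248, 0.2519]
tool_rot: [-0.382, -3.118, 0.0]
ft_force: [0.8, 1.2, 0.3]
grip_width: 0.005
grip_force: 0.0
```

send_rows --xyz '[[30,0,0],[60,0,0],[90,0,0],[120,0,0],[150,0,0],[150,0,0],[150,0,0],[150,0,0],[150,0,0],[150,0,0]]' --dr '[[0,0,0],[0,0,0],[0,0,0],[0,0,0],[0,0,0],[0,0,0],[0,0,0],[0,0,0],[0,0,0],[0,0,0]]'

```text
time: 48.3
position: [0.4887, 0.0606, 0.2504]
tool_rot: [0.384, 3.118, -0.001]
ft_force: [0.1, 0.8, -0.4]
grip_width: 0.007
grip_force: 0.0
```

```bash
python3 - <<'E'
from h import *
g=get_image("scene");t=get_image("top")
print("pred scene pad z.195/.150/.145",[np.round(proj("scene",(.6336,.0248,z)),1) for z in(.195,.15,.145)])
s0=cv2.imread("pics/scene0.png")
def pad(im,lo,hi,n):
    m=(im.max(2)<80).astype(np.uint8);N,l,st,ce=cv2.connectedComponentsWithStats(m[lo[1]:hi[1],lo[0]:hi[0]])
    print(n,[(st[i,:5].tolist(),(ce[i]+lo).round(1).tolist()) for i in range(1,N) if 20<st[i,4]<400])
pad(s0,(205,180),(250,235),"start");pad(g,(205,180),(250,235),"now")
s=cv2.cvtColor(t,cv2.COLOR_RGB2GRAY)
m=(t.min(2)>200).astype(np.uint8);m[:,:340]=0;m[:205]=0;m[265:]=0;m[:,395:]=0
# cap in tray: compare scene whites within tray
d=(cv2.absdiff(g[:,:,::-1],s0).max(2)>35).astype(np.uint8);N,l,st,ce=cv2.connectedComponentsWithStats(d)
print([(st[i].tolist(),ce[i].round().tolist()) for i in range(1,N) if st[i,4]>60])
print("cap pred scene z.004,.03",proj("scene",(.431,-.331,.004)),proj("scene",(.431,-.331,.03)))
st=get_state();print(st["time"],st["position"],st["ft_force"].round(1))
E
```

```text
pred scene pad z.195/.150/.145 [array([227. , 200.3]), array([227.8, 211.9]), array([227.9, 213.1])]
start [([1, 42, 5, 13, 39], [207.8, 227.4])]
now [([18, 29, 12, 10, 97], [228.4, 213.6])]
[([272, 0, 56, 42, 1466], [298.0, 17.0]), ([361, 0, 11, 18, 127], [364.0, 7.0]), ([384, 0, 41, 76, 1040], [399.0, 28.0]), ([340, 24, 26, 33, 441], [352.0, 42.0]), ([271, 64, 35, 11, 76], [289.0, 72.0]), ([274, 80, 32, 9, 111], [289.0, 85.0]), ([319, 121, 14, 14, 62], [326.0, 126.0]), ([183, 136, 18, 10, 103], [192.0, 141.0]), ([197, 179, 54, 72, 1636], [229.0, 216.0]), ([258, 194, 50, 55, 1078], [285.0, 218.0])]
cap pred scene z.004,.03 (np.float64(190.94551473277602), np.float64(138.667558309403)) (np.float64(189.96394506310034), np.float64(132.73862887722572))
48.4 [0.48841659 0.0607254  0.25019398] [-0.9  0.2  0.1]
```

The pad is now at (228.4, 213.6); fully down predicts (227.9, 213.1). The cap's side shows in the tray near (192,141), as expected, and the robot is clear of everything. Handing in.

```bash
python3 -c "
from bench import *
print(close_job())"
```

```text
the job is handed in; nothing more can be done
None
```

I handed the job in at about 48 s: the cap is open side down in the tray, the open jar has clicked in under the probe, and the probe is fully down. The hand-in returned no verdict.

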